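# Pull out both flap supports, then fold the feeding flap down onto them

## Task

Set up the fold-down feeding flap on the tank-side console: first pull out both slide-out support bars under its ends as far as they go, and only then bring the raised flap forward and down so that it lies level on the two supports. Leave the supports out and let go of everything.

Things in the scene. Friction and masses are not known exactly. Their poses are not given: they have to be found in the camera images.
- console: Fixed grey cabinet 220 deep, 340 wide, 190 mm high. Origin on the table below the middle of the flap's hinge line; x points into the cabinet, away from the robot, y left, z up. Hinge line: along y at x 0, z 120. Supports leave the front at y +130 and -130. The drawer between them (y 0) has a like pull but is no support. A timer box (to z 243) is fixed on top at x 150, y -115.
- left_pull (a point): Centre of the top face of the left support's pull, an aluminium block 20 (x) x 24 (y) x 40 high, top at z 113.5; behind it the support is a bar 16 wide, 20 high, tops flush. Slides along console -x against 2 N friction plus damping and stays put. Console x is -55 mm fully in, -140 fully out at the stop; starts 0 to 20 mm out.
- right_pull (a point): The same point on the right support (console y -130), which is just like the left one. Axes of both pulls as the console's.
- flap_bar (a point): Middle of the flap's bar: 10 mm round, along y, 112 clear between stalks, 155 from the hinge line, 37 clear beyond the panel (12 thick, 310 wide, 0.4 kg). Starts leaning back 20 deg, bar at console x 53, z 266; level at x -155, z 120, after 110 deg towards -x. Damped hinge (0.4 N m s/rad): past upright it sinks slowly by itself, beyond level if no support is out. z axis: hinge to bar.

How it is judged:
By the outcome, as a careful person would: the job done as asked, in the order asked, and still so for the second after the job is handed in, with the robot touching nothing.
It also fails if it takes over 64 s, if anything falls off the work surface, if the arm or the gripper's body presses on something with over 40 N, if the wrist force passes 120 N, or if a joint passes its speed limit or range.

## Robot

A 6-joint arm with a two-finger parallel gripper is mounted at the origin on the work surface. World frame = base frame: x ahead of the robot, y to its left, z up, the work surface at z = 0. Lengths are in m, angles in rad, forces in N, time in s.
With the tool pointing down it reaches from about 0.3 to 0.775 m from the base axis. Payload 14.6 kg.
Tool frame: the origin (TCP) lies midway between the tips of the shut fingers; the grasp point (between the pads) lies 19 mm behind it (grasp_offset is the distance from the TCP to the grasp point, in m); z points along the fingers, y is the line along which they close (so a half turn about z gives the same grasp; the last joint's range is limited). The gripper opens to 94 mm and grips with 3 to 60 N. Pads are 16 mm wide; open, the fingers measure 119 mm over their backs; the gripper's body (75 mm by 177 mm) begins 78 mm behind the grasp point.
Start: joints at [-1.296, 0.3, 1.521, -0, 1.321, -0.067], TCP at [0.184, -0.518, 0.205] pointing down, gripper open.
Joint ranges: [-3.03, 3.03], [-0.79, 2.21], [0.23, 2.52], [-1.04, 4.18], [0, 3.07], [-2.55, 2.55]. Speed limits (rad/s): [2.22, 2.22, 2.57, 3.14, 3.14, 3.14].

## Interface

Orientations are given as [roll, pitch, yaw] about the fixed x, y, z axes, in that order (R = Rz(yaw) Ry(pitch) Rx(roll)).
In Python, from station import * gives the robot as it stands. The module is installed in compiled form; this text tells all that it offers.
- The arm moves only by the tool send_rows, never from a script. Its argument "rows" is a list of rows, each an object of numbers: "dx", "dy", "dz": the shift along the tool's x, y, z in mm; "roll": the turn about the tool's z in degrees; "jaw": the closure, from -1 (fully open) to 1 (shut). In form: [{"dx": .., "dy": .., "dz": .., "roll": .., "jaw": ..}, ...]. A call has 1 to 12 rows; each row shifts and turns the commanded pose from where the row before left it, along the tool's axes as they then stand; what a row does not reach is not made up. A row lasts 1/12 s, in which the tool goes at most 41.7 mm and 7.16 degrees, less where a joint would pass 70% of its speed; a pose out of reach is approached as far as the arm can. A call is refused whole if a number of a shift passes 41.7 or a number of a turn 7.16, either way. A call with a gripper value outside its range is refused whole. The fingers move at their own pace and stop on an object; "force" is the grip in N (left out, the last holds). Time passes only in rows, so rows that do not move let the fingers close. It gives the time, the measured TCP pose, the force, the opening and the grip force at its end, in the units of the state.
- get_obs(): the state, without advancing time (a new reading comes with each control period).
- camera(name): name is "scene" or "top" or "wrist"; returns a dict with "frame" (480x640x3 uint8, red, green, blue), "z_map" (480x640 float32, m along the optical axis (not along the pixel's ray), 0 where there is no reading), "camera_matrix" (3x3 intrinsics, pixels), "rvec" (rotation vector, rad) and "tvec" (3), from world to camera coordinates, as OpenCV has them. Camera axes: x right, y down, z forward; pixel columns grow to the right and rows downward; lengths in m; the calibration is good to about 2 mm. A picture is of the moment at which its call begins.
- hand_in(): hands the job in; it is judged then, once.
The state is a dict: "time_s": time; "qpos": joint angles; "joint_vel": joint speeds; "tau": joint torques, N m; "ee_pos": TCP position; "eef_rot": TCP orientation; "force": force on the tool from outside, world axes, zero at the start; "moment": the same for the moment, N m; "grip_width": finger opening in m; "grip_force": force on a finger pad.
Only numpy, scipy, OpenCV 4.12 (cv2) and the standard library are available. Lean on these libraries where they do the work, as an engineer would, in place of code of your own. Each camera call takes 0.05 s, during which the arm holds its last target. There are 200 camera calls.

## Working session

There is one attempt and no reset: what is moved stays moved. The work goes in short steps, Python scripts to look and compute and a tool call to move; the robot and the scene stay as the last step left them, time stands still between calls to the robot, and variables do not carry over. Pictures are saved under pics/ and viewed, at most 10 in all, crops included, and the job is handed in when it is done.

Besides the shell and the picture viewer there is one more tool, called after "Emit:" in YAML: its name, and indented under it one key for each argument. send_rows: Moves the arm, as the interface text tells. Its arguments: {"type":"object","properties":{"rows":{"type":"array"},"force":{"type":"number"}},"required":["rows"]}

```bash
mkdir -p pics; cat > h.py <<'E'
from station import *
import numpy as np, cv2
def cam(n):
    c=camera(n); c['R']=cv2.Rodrigues(np.array(c['rvec'],float))[0]; c['t']=np.array(c['tvec'],float).ravel(); c['K']=np.array(c['camera_matrix']); return c
def cloud(c):
    z=c['z_map'].astype(float); v,u=np.mgrid[0:480,0:640]; K=c['K']
    p=np.stack([(u-K[0,2])/K[0,0]*z,(v-K[1,2])/K[1,1]*z,z],-1)
    w=(p-c['t'])@c['R']; w[z<=0]=np.nan; return w
def save(c,n): cv2.imwrite('pics/'+n+'.png',c['frame'][:,:,::-1])
E
python3 - <<'E'
from h import *
for n in ('scene','top'):
    c=cam(n); save(c,n+'0'); np.savez(n+'0',w=cloud(c),f=c['frame']); print(n,-c['R'].T@c['t'])
print(get_obs())
E
```

```text
scene [ 0.47808042 -0.30872734  0.73690882]
top [0.54089752 0.04142328 1.03494419]
{'time_s': 0.1, 'qpos': array([-1.29562298e+00,  3.00436232e-01,  1.52152962e+00,  1.07467794e-05,
        1.32070518e+00, -6.66081461e-02]), 'joint_vel': array([-3.35559463e-05, -1.22252245e-03, -3.19630661e-03, -5.13587249e-04,
        6.90029919e-04, -1.35424380e-03]), 'tau': array([ 4.63634660e-04, -5.32648051e+01, -3.53285801e+01,  7.08997459e-02,
        2.34483078e-02, -6.33535251e-05]), 'ee_pos': array([ 0.18427107, -0.51795544,  0.20492723]), 'eef_rot': array([-3.14051736e+00, -8.21620749e-05,  3.41778787e-01]), 'force': array([0.04160683, 0.18591006, 0.88126462]), 'moment': array([-0.0181767 , -0.00310026, -0.00534265]), 'grip_force': 0.0, 'grip_width': 0.09396573694800399}
```

View pics/scene0.png

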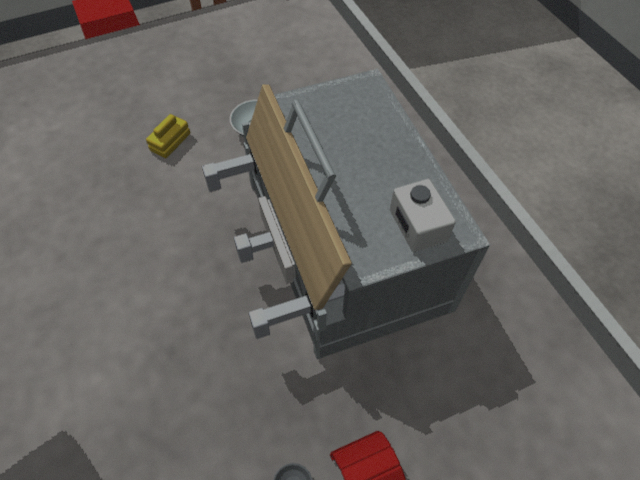

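View pics/top0.png

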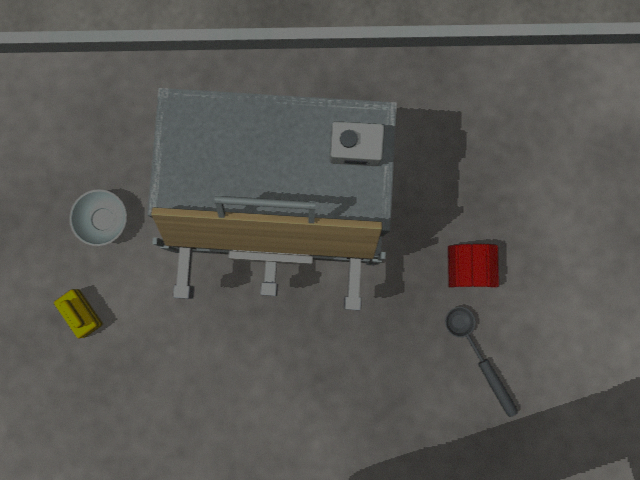

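The scene view shows the raised flap and three pulls. In the top view the left pull is at (182,292), the drawer pull at (269,289), the right pull at (353,303) and the flap bar at (265,203).

```bash
python3 - <<'E'
from h import *
d=np.load('top0.npz'); w=d['w']
P={}
for n,(u,v) in dict(L=(182,292),D=(269,289),R=(353,303)).items():
    s=w[v-12:v+13,u-16:u+17].reshape(-1,3); s=s[(abs(s[:,2]-.1135)<.006)]
    xm=s[:,0].min(); h=s[s[:,0]<xm+.018]
    print(n,len(s),np.nanmedian(s[:,2]),'front x',xm,'head y',h[:,1].min(),h[:,1].max(),h.mean(0)); P[n]=h.mean(0)
# cabinet top corners from z=.19
m=(abs(w[...,2]-.19)<.006); m[:, :140]=0; m[260:]=0
pts=w[m][:,:2].astype(np.float32); 
r=cv2.minAreaRect(pts); print('top rect',r, cv2.boxPoints(r))
# bars of supports: centrelines
for n,(u0,u1,v0,v1) in dict(L=(172,200,252,284),R=(340,368,262,294)).items():
    s=w[v0:v1,u0:u1].reshape(-1,3); s=s[abs(s[:,2]-.1135)<.006]
    print(n,cv2.fitLine(s[:,:2].astype(np.float32),cv2.DIST_HUBER,0,.01,.01).ravel())
s=w[195:212,228:303].reshape(-1,3); s=s[s[:,2]>.24]; print('bar',len(s),s.mean(0),s.min(0),s.max(0))
print(cv2.fitLine(s.astype(np.float32),cv2.DIST_HUBER,0,.01,.01).ravel())
# scene cloud check
w2=np.load('scene0.npz')['w']
for n in P:
    q=w2[(np.linalg.norm(w2[...,:2]-P[n][:2],axis=-1)<.02)&(abs(w2[...,2]-.1135)<.006)]; print(n,'scene',len(q),q.mean(0) if len(q) else '')
E
```

```text
L 271 0.11354549927204627 front x 0.5403179484030715 head y 0.2230341426232853 0.24701133426826413 [0.54935764 0.23448521 0.11336604]Traceback (most recent call last):
  File "<stdin>", line 6, in <module>
    return umr_minimum(a, axis, None, out, keepdims, initial, where)
ValueError: zero-size array to reduction operation minimum which has no identity
```

```bash
cat > m.py <<'E'
from h import *
d=np.load('top0.npz'); w=d['w']
P={}
print('D z',np.nanmedian(w[287:292,266:272],axis=(0,1)))
for n,(u,v) in dict(L=(182,292),R=(353,303)).items():
    s=w[v-12:v+13,u-16:u+17].reshape(-1,3); s=s[(abs(s[:,2]-.1135)<.006)]
    xm=s[:,0].min(); h=s[s[:,0]<xm+.018]
    print(n,len(s),np.nanmedian(s[:,2]),'front x',xm,'head y',h[:,1].min(),h[:,1].max(),h.mean(0)); P[n]=h.mean(0)
m=(abs(w[...,2]-.19)<.006); m[:, :140]=0; m[260:]=0
r=cv2.minAreaRect(w[m][:,:2].astype(np.float32)); print('top rect',r, cv2.boxPoints(r))
for n,(u0,u1,v0,v1) in dict(L=(172,200,252,284),R=(340,368,262,294)).items():
    s=w[v0:v1,u0:u1].reshape(-1,3); s=s[abs(s[:,2]-.1135)<.006]
    print(n,cv2.fitLine(s[:,:2].astype(np.float32),cv2.DIST_HUBER,0,.01,.01).ravel())
s=w[195:212,228:303].reshape(-1,3); s=s[s[:,2]>.24]; print('bar',len(s),s.mean(0),s.min(0),s.max(0))
print(cv2.fitLine(s.astype(np.float32),cv2.DIST_HUBER,0,.01,.01).ravel())
w2=np.load('scene0.npz')['w']
for n in P:
    q=w2[(np.linalg.norm(w2[...,:2]-P[n][:2],axis=-1)<.02)&(abs(w2[...,2]-.1135)<.006)]; print(n,'scene',len(q),q.mean(0) if len(q) else '')
E
python3 m.py
```

```text
D z [0.55233402 0.10492441 0.09512621]
L 271 0.11354549927204627 front x 0.5403179484030715 head y 0.2230341426232853 0.24701133426826413 [0.54935764 0.23448521 0.11336604]
R 271 0.11384529617174206 front x 0.5201195150087357 head y -0.0358164427863531 -0.011369431495117816 [ 0.52858909 -0.02347016  0.11367363]
top rect ((0.725529670715332, 0.09175033867359161), (0.34088602662086487, 0.2056158483028412), 85.68892669677734) [[ 0.6102002  -0.07048221]
 [ 0.81523424 -0.08593865]
 [ 0.8408591   0.2539829 ]
 [ 0.6358251   0.26943934]]
L [ 0.99537903 -0.09602387  0.5866806   0.23213676]
R [ 0.9972185  -0.07453373  0.56760526 -0.02648283]
bar 588 [0.66024724 0.09662065 0.2696359 ] [0.65213722 0.04965593 0.26280169] [0.66899805 0.14379386 0.27469847]
[ 0.08056246  0.9967413  -0.00404614  0.6602442   0.09662022  0.26963472]
L scene 255 [0.55300775 0.23424909 0.11344669]
R scene 400 [ 0.53189018 -0.02387355  0.11376772]
```

Emit:
send_rows:
  rows:
    - {"roll": 6, "jaw": -1}
    - {"roll": 6}
    - {"roll": 6}
    - {"roll": 6}
    - {"dx": 19, "dy": -32}
    - {"dx": 19, "dy": -32}
    - {"dx": 19, "dy": -32}
    - {"dx": 19, "dy": -32}
    - {"dx": 19, "dy": -32}
    - {"dx": 19, "dy": -32}
    - {"dx": 19, "dy": -32}
    - {"dx": 19, "dy": -32}
  force: 25

```text
invalid input at $.rows[0]: expected keys dx, dy, dz, roll, jaw
```

Emit:
send_rows:
  rows:
    - {"dx": 19, "dy": -32}
    - {"dx": 19, "dy": -32}
    - {"dx": 19, "dy": -32}
    - {"dx": 19, "dy": -32}
    - {"dx": 19, "dy": -32}
    - {"dx": 19, "dy": -32}
    - {"dx": 19, "dy": -32}
    - {"dx": 19, "dy": -32}
    - {}
    - {}

```text
invalid input at $.rows[0]: expected keys dx, dy, dz, roll, jaw
```

All keys needed.

Emit:
send_rows:
  rows:
    - {"dx": 0, "dy": 0, "dz": 0, "roll": 6, "jaw": -1}
    - {"dx": 0, "dy": 0, "dz": 0, "roll": 6, "jaw": -1}
    - {"dx": 0, "dy": 0, "dz": 0, "roll": 6, "jaw": -1}
    - {"dx": 0, "dy": 0, "dz": 0, "roll": 6, "jaw": -1}
    - {"dx": 19, "dy": -32, "dz": 0, "roll": 0, "jaw": -1}
    - {"dx": 19, "dy": -32, "dz": 0, "roll": 0, "jaw": -1}
    - {"dx": 19, "dy": -32, "dz": 0, "roll": 0, "jaw": -1}
    - {"dx": 19, "dy": -32, "dz": 0, "roll": 0, "jaw": -1}
    - {"dx": 19, "dy": -32, "dz": 0, "roll": 0, "jaw": -1}
    - {"dx": 19, "dy": -32, "dz": 0, "roll": 0, "jaw": -1}
    - {"dx": 19, "dy": -32, "dz": 0, "roll": 0, "jaw": -1}
    - {"dx": 19, "dy": -32, "dz": 0, "roll": 0, "jaw": -1}
  force: 25

```text
time_s: 1.1
ee_pos: [0.3561, -0.2729, 0.2054]
eef_rot: [-3.141, 0.0, -0.077]
force: [0.5, -0.5, 0.1]
grip_width: 0.0938
grip_force: 0.0
```

Emit:
send_rows:
  rows:
    - {"dx": 19, "dy": -33, "dz": 0, "roll": 0, "jaw": -1}
    - {"dx": 19, "dy": -33, "dz": 0, "roll": 0, "jaw": -1}
    - {"dx": 19, "dy": -33, "dz": 0, "roll": 0, "jaw": -1}
    - {"dx": 19, "dy": -33, "dz": 0, "roll": 0, "jaw": -1}
    - {"dx": 19, "dy": -33, "dz": 0, "roll": 0, "jaw": -1}
    - {"dx": 19, "dy": -33, "dz": 0, "roll": 0, "jaw": -1}
    - {"dx": 19, "dy": -33, "dz": 0, "roll": 0, "jaw": -1}
    - {"dx": 20, "dy": -31, "dz": 0, "roll": 0, "jaw": -1}
    - {"dx": 0, "dy": 0, "dz": 0, "roll": 0, "jaw": -1}
    - {"dx": 0, "dy": 0, "dz": 0, "roll": 0, "jaw": -1}

```text
time_s: 1.93
ee_pos: [0.5285, -0.024, 0.2047]
eef_rot: [-3.142, 0.001, -0.074]
force: [-0.2, -0.8, -0.1]
grip_width: 0.0939
grip_force: 0.0
```

Emit:
send_rows:
  rows:
    - {"dx": 0, "dy": 0, "dz": 21, "roll": 0, "jaw": -1}
    - {"dx": 0, "dy": 0, "dz": 21, "roll": 0, "jaw": -1}
    - {"dx": 0, "dy": 0, "dz": 21, "roll": 0, "jaw": -1}
    - {"dx": 0, "dy": 0, "dz": 21, "roll": 0, "jaw": -1}
    - {"dx": 0, "dy": 0, "dz": 21, "roll": 0, "jaw": -1}
    - {"dx": 0, "dy": 0, "dz": 21, "roll": 0, "jaw": -1}
    - {"dx": 0, "dy": 0, "dz": 0, "roll": 0, "jaw": -1}
    - {"dx": 0, "dy": 0, "dz": 0, "roll": 0, "jaw": 1}
    - {"dx": 0, "dy": 0, "dz": 0, "roll": 0, "jaw": 1}
    - {"dx": 0, "dy": 0, "dz": 0, "roll": 0, "jaw": 1}
    - {"dx": 0, "dy": 0, "dz": 0, "roll": 0, "jaw": 1}
    - {"dx": 0, "dy": 0, "dz": 0, "roll": 0, "jaw": 1}
  force: 25

```text
time_s: 2.93
ee_pos: [0.5286, -0.0253, 0.0803]
eef_rot: [3.142, -0.001, -0.077]
force: [0.8, -1.1, -1.1]
grip_width: 0.064
grip_force: 0.0
```

Emit:
send_rows:
  rows:
    - {"dx": 0, "dy": 0, "dz": 0, "roll": 0, "jaw": 1}
    - {"dx": 0, "dy": 0, "dz": 0, "roll": 0, "jaw": 1}
    - {"dx": 0, "dy": 0, "dz": 0, "roll": 0, "jaw": 1}

```text
time_s: 3.18
ee_pos: [0.5284, -0.0252, 0.0796]
eef_rot: [3.142, -0.0, -0.077]
force: [0.2, -0.8, -0.3]
grip_width: 0.044
grip_force: 0.0
```

Emit:
send_rows:
  rows:
    - {"dx": 0, "dy": 0, "dz": 0, "roll": 0, "jaw": 1}
    - {"dx": 0, "dy": 0, "dz": 0, "roll": 0, "jaw": 1}
    - {"dx": 0, "dy": 0, "dz": 0, "roll": 0, "jaw": 1}
    - {"dx": 0, "dy": 0, "dz": 0, "roll": 0, "jaw": 1}
    - {"dx": 0, "dy": 0, "dz": 0, "roll": 0, "jaw": 1}

```text
time_s: 3.6
ee_pos: [0.5285, -0.0217, 0.0794]
eef_rot: [-3.136, 0.0, -0.076]
force: [2.4, 28.9, -0.3]
grip_width: 0.024
grip_force: 25.0
```

Emit:
send_rows:
  rows:
    - {"dx": 0, "dy": -3, "dz": 0, "roll": 0, "jaw": 1}
    - {"dx": -8, "dy": 0, "dz": 0, "roll": 0, "jaw": 1}
    - {"dx": -8, "dy": 0, "dz": 0, "roll": 0, "jaw": 1}
    - {"dx": -8, "dy": 0, "dz": 0, "roll": 0, "jaw": 1}
    - {"dx": -8, "dy": 0, "dz": 0, "roll": 0, "jaw": 1}
    - {"dx": -8, "dy": 0, "dz": 0, "roll": 0, "jaw": 1}
    - {"dx": -8, "dy": 0, "dz": 0, "roll": 0, "jaw": 1}
    - {"dx": -8, "dy": 0, "dz": 0, "roll": 0, "jaw": 1}
    - {"dx": -8, "dy": 0, "dz": 0, "roll": 0, "jaw": 1}
    - {"dx": 0, "dy": 0, "dz": 0, "roll": 0, "jaw": 1}

```text
time_s: 4.43
ee_pos: [0.4634, -0.0163, 0.0793]
eef_rot: [-3.14, 0.001, -0.077]
force: [-0.9, 10.7, -2.5]
grip_width: 0.024
grip_force: 25.0
```

Emit:
send_rows:
  rows:
    - {"dx": -4, "dy": 0, "dz": 0, "roll": 0, "jaw": 1}
    - {"dx": -4, "dy": 0, "dz": 0, "roll": 0, "jaw": 1}
    - {"dx": 0, "dy": 0, "dz": 0, "roll": 0, "jaw": 1}

```text
time_s: 4.68
ee_pos: [0.4566, -0.0158, 0.0794]
eef_rot: [-3.14, -0.001, -0.077]
force: [3.4, 11.3, -3.3]
grip_width: 0.0239
grip_force: 25.0
```

Emit:
send_rows:
  rows:
    - {"dx": -2, "dy": 0, "dz": 0, "roll": 0, "jaw": 1}
    - {"dx": -2, "dy": 0, "dz": 0, "roll": 0, "jaw": 1}
    - {"dx": 0, "dy": 0, "dz": 0, "roll": 0, "jaw": 1}

```text
time_s: 4.93
ee_pos: [0.4546, -0.0156, 0.08]
eef_rot: [-3.14, -0.006, -0.077]
force: [17.6, 11.3, -8.9]
grip_width: 0.0235
grip_force: 25.0
```

Emit:
send_rows:
  rows:
    - {"dx": 2, "dy": -1, "dz": 0, "roll": 0, "jaw": 1}
    - {"dx": 0, "dy": 0, "dz": 0, "roll": 0, "jaw": -1}
    - {"dx": 0, "dy": 0, "dz": 0, "roll": 0, "jaw": -1}
    - {"dx": 0, "dy": 0, "dz": 0, "roll": 0, "jaw": -1}
    - {"dx": 0, "dy": 0, "dz": 0, "roll": 0, "jaw": -1}
    - {"dx": 0, "dy": 0, "dz": -5, "roll": 0, "jaw": -1}
    - {"dx": 0, "dy": 0, "dz": -20, "roll": 0, "jaw": -1}
    - {"dx": 0, "dy": 0, "dz": -35, "roll": 0, "jaw": -1}
    - {"dx": 0, "dy": 0, "dz": -35, "roll": 0, "jaw": -1}
    - {"dx": 0, "dy": 0, "dz": -10, "roll": 0, "jaw": -1}
    - {"dx": 0, "dy": -32, "dz": 0, "roll": 0, "jaw": -1}
    - {"dx": 0, "dy": -32, "dz": 0, "roll": 0, "jaw": -1}

```text
time_s: 5.93
ee_pos: [0.4601, 0.0483, 0.1855]
eef_rot: [-3.141, -0.002, -0.08]
force: [0.5, -0.3, -0.6]
grip_width: 0.0927
grip_force: 0.0
```

```bash
python3 - <<'E'
from h import *
c=cam('top'); save(c,'top1'); w=cloud(c)
o=np.array([.6075,.101]); X=np.array([.997,-.077]); Y=np.array([.077,.997])
q=w[...,:2]-o; a=q@X; b=q@Y
for s in (1,-1):
    m=(abs(w[...,2]-.1135)<.005)&(abs(b-s*.13)<.02)&(a<-.03)&(a>-.17)
    am=a[m].min(); h=m&(a<am+.018); print(s,m.sum(),am,b[h].min(),b[h].max(),w[h].mean(0))
print(get_obs()['ee_pos'],get_obs()['eef_rot'])
E
```

```text
1 413 -0.07683374280757004 0.11719380662846957 0.14178455696557243 [0.549877   0.23474505 0.11346093]
-1 660 -0.1269314153642548 -0.1377341447551212 -0.1222043058399982 [ 0.48237614 -0.01905829  0.11394919]
[0.45992324 0.05284363 0.18498225] [-3.14025496e+00 -1.03428993e-03 -7.70784732e-02]
```

View pics/top1.png

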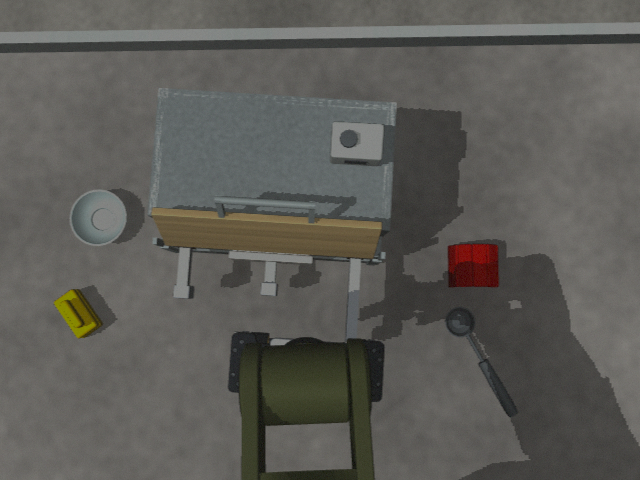

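The right bar is out and clear, and the gripper's long side runs along y at (305,370). Next is the left pull at (182,292).

Emit:
send_rows:
  rows:
    - {"dx": 12, "dy": -31, "dz": 0, "roll": 0, "jaw": -1}
    - {"dx": 12, "dy": -32, "dz": 0, "roll": 0, "jaw": -1}
    - {"dx": 13, "dy": -32, "dz": 0, "roll": 0, "jaw": -1}
    - {"dx": 13, "dy": -32, "dz": 0, "roll": 0, "jaw": -1}
    - {"dx": 13, "dy": -32, "dz": 0, "roll": 0, "jaw": -1}
    - {"dx": 12, "dy": -31, "dz": 0, "roll": 0, "jaw": -1}
    - {"dx": 0, "dy": 0, "dz": 0, "roll": 0, "jaw": -1}
    - {"dx": 0, "dy": 0, "dz": 26, "roll": 0, "jaw": -1}
    - {"dx": 0, "dy": 0, "dz": 26, "roll": 0, "jaw": -1}
    - {"dx": 0, "dy": 0, "dz": 26, "roll": 0, "jaw": -1}
    - {"dx": 0, "dy": 0, "dz": 26, "roll": 0, "jaw": 1}
    - {"dx": 0, "dy": 0, "dz": 0, "roll": 0, "jaw": 1}

```text
time_s: 6.98
ee_pos: [0.5467, 0.2307, 0.0755]
eef_rot: [3.138, 0.007, -0.077]
force: [-1.0, -0.8, -1.1]
grip_width: 0.0841
grip_force: 0.0
```

Emit:
send_rows:
  rows:
    - {"dx": 0, "dy": 0, "dz": 0, "roll": 0, "jaw": 1}
    - {"dx": 0, "dy": 0, "dz": 0, "roll": 0, "jaw": 1}
    - {"dx": 0, "dy": 0, "dz": 0, "roll": 0, "jaw": 1}
    - {"dx": 0, "dy": 0, "dz": 0, "roll": 0, "jaw": 1}
    - {"dx": 0, "dy": 0, "dz": 0, "roll": 0, "jaw": 1}

```text
time_s: 7.4
ee_pos: [0.5496, 0.2321, 0.0816]
eef_rot: [-3.141, -0.002, -0.077]
force: [0.3, -0.3, -1.0]
grip_width: 0.0501
grip_force: 0.0
```

Emit:
send_rows:
  rows:
    - {"dx": 0, "dy": -4, "dz": 2, "roll": 0, "jaw": 1}
    - {"dx": 0, "dy": 0, "dz": 0, "roll": 0, "jaw": 1}
    - {"dx": 0, "dy": 0, "dz": 0, "roll": 0, "jaw": 1}
    - {"dx": 0, "dy": 0, "dz": 0, "roll": 0, "jaw": 1}
    - {"dx": 0, "dy": 0, "dz": 0, "roll": 0, "jaw": 1}
    - {"dx": 0, "dy": 0, "dz": 0, "roll": 0, "jaw": 1}

```text
time_s: 7.9
ee_pos: [0.5495, 0.2377, 0.0784]
eef_rot: [-3.139, -0.001, -0.077]
force: [1.9, 13.6, -3.6]
grip_width: 0.0238
grip_force: 25.0
```

Emit:
send_rows:
  rows:
    - {"dx": -8, "dy": -1, "dz": 0, "roll": 0, "jaw": 1}
    - {"dx": -8, "dy": 0, "dz": 0, "roll": 0, "jaw": 1}
    - {"dx": -8, "dy": 0, "dz": 0, "roll": 0, "jaw": 1}
    - {"dx": -8, "dy": 0, "dz": 0, "roll": 0, "jaw": 1}
    - {"dx": -8, "dy": 0, "dz": 0, "roll": 0, "jaw": 1}
    - {"dx": -8, "dy": 0, "dz": 0, "roll": 0, "jaw": 1}
    - {"dx": -8, "dy": 0, "dz": 0, "roll": 0, "jaw": 1}
    - {"dx": -8, "dy": 0, "dz": 0, "roll": 0, "jaw": 1}
    - {"dx": -4, "dy": 0, "dz": 0, "roll": 0, "jaw": 1}
    - {"dx": -3, "dy": 0, "dz": 0, "roll": 0, "jaw": 1}
    - {"dx": 0, "dy": 0, "dz": 0, "roll": 0, "jaw": 1}

```text
time_s: 8.82
ee_pos: [0.4783, 0.2434, 0.0784]
eef_rot: [-3.14, 0.0, -0.077]
force: [-1.4, 8.9, -3.6]
grip_width: 0.0238
grip_force: 25.0
```

Emit:
send_rows:
  rows:
    - {"dx": -2, "dy": 0, "dz": 0, "roll": 0, "jaw": 1}
    - {"dx": -2, "dy": 0, "dz": 0, "roll": 0, "jaw": 1}
    - {"dx": 0, "dy": 0, "dz": 0, "roll": 0, "jaw": 1}

```text
time_s: 9.07
ee_pos: [0.4763, 0.2436, 0.0787]
eef_rot: [-3.139, -0.004, -0.077]
force: [12.9, 8.3, -8.0]
grip_width: 0.024
grip_force: 25.0
```

Emit:
send_rows:
  rows:
    - {"dx": -2, "dy": 0, "dz": 0, "roll": 0, "jaw": 1}
    - {"dx": 0, "dy": 0, "dz": 0, "roll": 0, "jaw": 1}
    - {"dx": 0, "dy": 0, "dz": 0, "roll": 0, "jaw": 1}

```text
time_s: 9.32
ee_pos: [0.4751, 0.2436, 0.079]
eef_rot: [-3.139, -0.006, -0.077]
force: [17.6, 7.0, -9.9]
grip_width: 0.0237
grip_force: 25.0
```

Emit:
send_rows:
  rows:
    - {"dx": 2, "dy": -1, "dz": 0, "roll": 0, "jaw": 1}
    - {"dx": 2, "dy": 0, "dz": 0, "roll": 0, "jaw": -1}
    - {"dx": 0, "dy": 0, "dz": 0, "roll": 0, "jaw": -1}
    - {"dx": 0, "dy": 0, "dz": 0, "roll": 0, "jaw": -1}
    - {"dx": 0, "dy": 0, "dz": 0, "roll": 0, "jaw": -1}
    - {"dx": 0, "dy": 0, "dz": -5, "roll": 0, "jaw": -1}
    - {"dx": 0, "dy": 0, "dz": -20, "roll": 0, "jaw": -1}
    - {"dx": 0, "dy": 0, "dz": -35, "roll": 0, "jaw": -1}
    - {"dx": 0, "dy": 0, "dz": -35, "roll": 0, "jaw": -1}
    - {"dx": -20, "dy": 0, "dz": -40, "roll": 0, "jaw": -1}
    - {"dx": -30, "dy": 0, "dz": -40, "roll": 0, "jaw": -1}
    - {"dx": -30, "dy": 0, "dz": -40, "roll": 0, "jaw": -1}

```text
time_s: 10.32
ee_pos: [0.4073, 0.2486, 0.2793]
eef_rot: [-3.141, -0.0, -0.078]
force: [0.3, 0.5, 0.7]
grip_width: 0.0925
grip_force: 0.0
```

```bash
python3 - <<'E'
from h import *
print(get_obs()['ee_pos'],get_obs()['force'])
for n in ('top','scene'):
    c=cam(n); save(c,n+'2'); w=cloud(c)
    o=np.array([.6075,.101]); X=np.array([.997,-.077]); Y=np.array([.077,.997])
    q=w[...,:2]-o; a=q@X; b=q@Y
    for s in (1,-1):
        m=(abs(w[...,2]-.1135)<.005)&(abs(b-s*.13)<.02)&(a<-.03)&(a>-.17)
        if m.sum(): print(n,s,m.sum(),a[m].min(),b[m].min(),b[m].max())
E
```

```text
[0.40728772 0.248559   0.27930064] [0.25659543 0.50161909 0.6991693 ]
top 1 961 -0.14898608114919457 0.11723617592785655 0.14212305280400764
top -1 929 -0.14921273596381873 -0.14213958615887506 -0.11828451190336643
scene 1 898 -0.15046145150210835 0.1180533445298945 0.14255295019772302
scene -1 1373 -0.15064663767760175 -0.14099896706359435 -0.116837831512601
```

View pics/scene2.png

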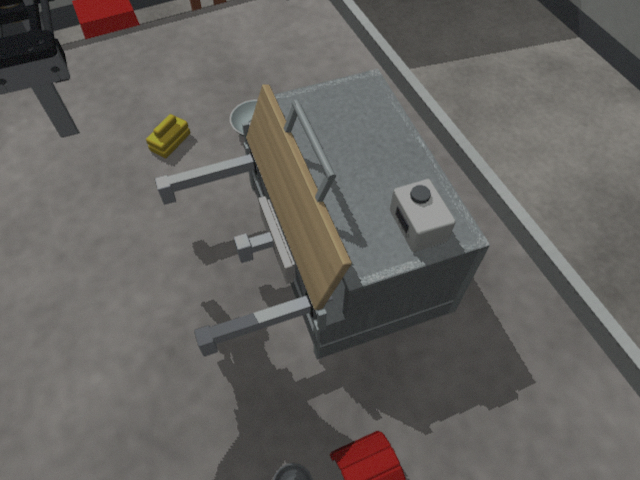

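Both pulls are fully out: the fronts measure console x of about -150, so the centres sit at -140. The scene view agrees, with the left pull at (166,188) and the right at (207,340). Now the flap.

Emit:
send_rows:
  rows:
    - {"dx": 0, "dy": 0, "dz": -10, "roll": -7, "jaw": -1}
    - {"dx": 0, "dy": 0, "dz": -10, "roll": -7, "jaw": -1}
    - {"dx": 0, "dy": 0, "dz": -10, "roll": -7, "jaw": -1}
    - {"dx": 0, "dy": 0, "dz": -10, "roll": -7, "jaw": -1}
    - {"dx": 0, "dy": 0, "dz": -10, "roll": -7, "jaw": -1}
    - {"dx": 0, "dy": 0, "dz": -5, "roll": -7, "jaw": -1}
    - {"dx": 0, "dy": 0, "dz": 0, "roll": -7, "jaw": -1}
    - {"dx": 0, "dy": 0, "dz": 0, "roll": -7, "jaw": -1}
    - {"dx": 0, "dy": 0, "dz": 0, "roll": -7, "jaw": -1}
    - {"dx": 0, "dy": 0, "dz": 0, "roll": -7, "jaw": -1}
    - {"dx": 0, "dy": 0, "dz": 0, "roll": -7, "jaw": -1}
    - {"dx": 0, "dy": 0, "dz": 0, "roll": -7, "jaw": -1}

```text
time_s: 11.42
ee_pos: [0.4085, 0.2487, 0.332]
eef_rot: [-3.141, 0.0, 1.395]
force: [-0.0, 0.5, -0.6]
grip_width: 0.0937
grip_force: 0.0
```

Emit:
send_rows:
  rows:
    - {"dx": 0, "dy": 0, "dz": 0, "roll": -6, "jaw": -1}
    - {"dx": -16, "dy": 33, "dz": 0, "roll": 0, "jaw": -1}
    - {"dx": -16, "dy": 33, "dz": 0, "roll": 0, "jaw": -1}
    - {"dx": -16, "dy": 33, "dz": 0, "roll": 0, "jaw": -1}
    - {"dx": -16, "dy": 33, "dz": 0, "roll": 0, "jaw": -1}
    - {"dx": -17, "dy": 33, "dz": 0, "roll": 0, "jaw": -1}
    - {"dx": -17, "dy": 33, "dz": 0, "roll": 0, "jaw": -1}
    - {"dx": -17, "dy": 33, "dz": 0, "roll": 0, "jaw": -1}
    - {"dx": -17, "dy": 33, "dz": 0, "roll": 0, "jaw": -1}
    - {"dx": 0, "dy": 0, "dz": 0, "roll": 0, "jaw": -1}
    - {"dx": 0, "dy": 0, "dz": 0, "roll": 0, "jaw": -1}

```text
time_s: 12.33
ee_pos: [0.6624, 0.0956, 0.3298]
eef_rot: [-3.138, 0.001, 1.492]
force: [0.5, 0.5, -0.2]
grip_width: 0.0934
grip_force: 0.0
```

Emit:
send_rows:
  rows:
    - {"dx": 0, "dy": -2, "dz": 20, "roll": 0, "jaw": -1}
    - {"dx": 0, "dy": 0, "dz": 21, "roll": 0, "jaw": -1}
    - {"dx": 0, "dy": 0, "dz": 21, "roll": 0, "jaw": -1}
    - {"dx": 0, "dy": 0, "dz": 21, "roll": 0, "jaw": 0.45}
    - {"dx": 0, "dy": 0, "dz": 0, "roll": 0, "jaw": 0.45}
    - {"dx": 0, "dy": 0, "dz": 0, "roll": 0, "jaw": 0.45}
    - {"dx": 0, "dy": 0, "dz": 0, "roll": 0, "jaw": 0.45}
    - {"dx": 0, "dy": 0, "dz": 0, "roll": 0, "jaw": 0.45}
    - {"dx": 0, "dy": 0, "dz": 0, "roll": 0, "jaw": 0.45}
    - {"dx": 0, "dy": 0, "dz": 0, "roll": 0, "jaw": 0.45}
    - {"dx": 0, "dy": 0, "dz": 0, "roll": 0, "jaw": 0.45}
    - {"dx": 0, "dy": 0, "dz": 0, "roll": 0, "jaw": 0.45}
  force: 5

```text
time_s: 13.33
ee_pos: [0.6595, 0.0971, 0.2496]
eef_rot: [3.141, -0.0, 1.494]
force: [0.1, -0.1, 0.3]
grip_width: 0.0373
grip_force: 0.0
```

Emit:
send_rows:
  rows:
    - {"dx": 0, "dy": 0, "dz": 0, "roll": 0, "jaw": 0.45}
    - {"dx": 0, "dy": 0, "dz": 0, "roll": 0, "jaw": 0.45}
    - {"dx": 0, "dy": 0, "dz": 0, "roll": 0, "jaw": 0.45}
    - {"dx": 0, "dy": 0, "dz": 0, "roll": 0, "jaw": 0.45}

```text
time_s: 13.67
ee_pos: [0.6595, 0.0971, 0.2494]
eef_rot: [-3.142, -0.0, 1.494]
force: [0.8, -0.5, 0.1]
grip_width: 0.0259
grip_force: 0.0
```

```bash
python3 - <<'E'
from h import *
c=cam('scene'); cv2.imwrite('pics/s3.png',cv2.resize(c['frame'][40:300,180:500,::-1],None,fx=2,fy=2))
print(get_obs()['ee_pos'],get_obs()['force'])
# planned TCP path in tool steps (dy=console x, dz=down) following the bar arc
t=np.radians(np.r_[-20:91:5]); x=-155*np.sin(t); z=155*np.cos(t)
print(np.round(np.c_[np.degrees(t)[1:],np.diff(x),-np.diff(z)],1).tolist())
E
```

```text
[0.65950964 0.09704321 0.24937022] [ 0.83880955 -1.02051757  0.18335953]
[[-15.0, -12.9, -4.1], [-10.0, -13.2, -2.9], [-5.0, -13.4, -1.8], [0.0, -13.5, -0.6], [5.0, -13.5, 0.6], [10.0, -13.4, 1.8], [15.0, -13.2, 2.9], [20.0, -12.9, 4.1], [25.0, -12.5, 5.2], [30.0, -12.0, 6.2], [35.0, -11.4, 7.3], [40.0, -10.7, 8.2], [45.0, -10.0, 9.1], [50.0, -9.1, 10.0], [55.0, -8.2, 10.7], [60.0, -7.3, 11.4], [65.0, -6.2, 12.0], [70.0, -5.2, 12.5], [75.0, -4.1, 12.9], [80.0, -2.9, 13.2], [85.0, -1.8, 13.4], [90.0, -0.6, 13.5]]
```

View pics/s3.png

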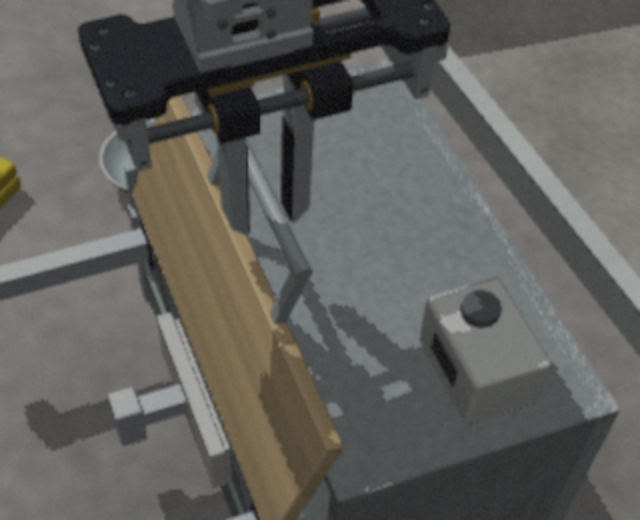

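The crop shows the bar passing between the two fingers, at about (265,190), clear of both stalks. I'll carry it along its arc.

Emit:
send_rows:
  rows:
    - {"dx": 0, "dy": -8.5, "dz": -2.8, "roll": 0, "jaw": 0.45}
    - {"dx": 0, "dy": -8.7, "dz": -2.3, "roll": 0, "jaw": 0.45}
    - {"dx": 0, "dy": -8.8, "dz": -1.8, "roll": 0, "jaw": 0.45}
    - {"dx": 0, "dy": -8.9, "dz": -1.3, "roll": 0, "jaw": 0.45}
    - {"dx": 0, "dy": -9, "dz": -0.8, "roll": 0, "jaw": 0.45}
    - {"dx": 0, "dy": -9, "dz": -0.3, "roll": 0, "jaw": 0.45}
    - {"dx": 0, "dy": -9, "dz": 0.3, "roll": 0, "jaw": 0.45}
    - {"dx": 0, "dy": -9, "dz": 0.8, "roll": 0, "jaw": 0.45}
    - {"dx": 0, "dy": -8.9, "dz": 1.3, "roll": 0, "jaw": 0.45}
    - {"dx": 0, "dy": -8.8, "dz": 1.8, "roll": 0, "jaw": 0.45}
    - {"dx": 0, "dy": -8.7, "dz": 2.3, "roll": 0, "jaw": 0.45}
    - {"dx": 0, "dy": -8.5, "dz": 2.8, "roll": 0, "jaw": 0.45}

```text
time_s: 14.72
ee_pos: [0.5538, 0.1052, 0.2497]
eef_rot: [3.14, -0.0, 1.494]
force: [2.0, -0.1, 0.9]
grip_width: 0.0258
grip_force: 0.5
```

Emit:
send_rows:
  rows:
    - {"dx": 0, "dy": -6.3, "dz": 2.6, "roll": 0, "jaw": 0.45}
    - {"dx": 0, "dy": -6.3, "dz": 2.6, "roll": 0, "jaw": 0.45}
    - {"dx": 0, "dy": -6, "dz": 3.1, "roll": 0, "jaw": 0.45}
    - {"dx": 0, "dy": -6, "dz": 3.1, "roll": 0, "jaw": 0.45}
    - {"dx": 0, "dy": -5.7, "dz": 3.6, "roll": 0, "jaw": 0.45}
    - {"dx": 0, "dy": -5.7, "dz": 3.7, "roll": 0, "jaw": 0.45}
    - {"dx": 0, "dy": -5.4, "dz": 4.1, "roll": 0, "jaw": 0.45}
    - {"dx": 0, "dy": -5.4, "dz": 4.1, "roll": 0, "jaw": 0.45}
    - {"dx": 0, "dy": -5, "dz": 4.6, "roll": 0, "jaw": 0.45}
    - {"dx": 0, "dy": -5, "dz": 4.6, "roll": 0, "jaw": 0.45}

```text
time_s: 15.55
ee_pos: [0.4968, 0.1096, 0.2128]
eef_rot: [-3.141, 0.0, 1.494]
force: [0.4, -0.3, -0.1]
grip_width: 0.0256
grip_force: 0.0
```

Emit:
send_rows:
  rows:
    - {"dx": 0, "dy": -4.6, "dz": 5, "roll": 0, "jaw": 0.45}
    - {"dx": 0, "dy": -4.5, "dz": 5, "roll": 0, "jaw": 0.45}
    - {"dx": 0, "dy": -4.1, "dz": 5.3, "roll": 0, "jaw": 0.45}
    - {"dx": 0, "dy": -4.1, "dz": 5.4, "roll": 0, "jaw": 0.45}
    - {"dx": 0, "dy": -3.6, "dz": 5.7, "roll": 0, "jaw": 0.45}
    - {"dx": 0, "dy": -3.6, "dz": 5.7, "roll": 0, "jaw": 0.45}
    - {"dx": 0, "dy": -3.1, "dz": 6, "roll": 0, "jaw": 0.45}
    - {"dx": 0, "dy": -3.1, "dz": 6, "roll": 0, "jaw": 0.45}
    - {"dx": 0, "dy": -2.6, "dz": 6.2, "roll": 0, "jaw": 0.45}
    - {"dx": 0, "dy": -2.6, "dz": 6.3, "roll": 0, "jaw": 0.45}
    - {"dx": 0, "dy": -2, "dz": 6.4, "roll": 0, "jaw": 0.45}
    - {"dx": 0, "dy": -2, "dz": 6.4, "roll": 0, "jaw": 0.45}

```text
time_s: 16.55
ee_pos: [0.4574, 0.1127, 0.1432]
eef_rot: [3.142, -0.0, 1.494]
force: [-0.2, 0.6, 0.7]
grip_width: 0.0262
grip_force: 0.0
```

Emit:
send_rows:
  rows:
    - {"dx": 0, "dy": -1.5, "dz": 6, "roll": 0, "jaw": 0.45}
    - {"dx": 0, "dy": -1.5, "dz": 6, "roll": 0, "jaw": 0.45}
    - {"dx": 0, "dy": -1, "dz": 6, "roll": 0, "jaw": 0.45}
    - {"dx": 0, "dy": -1, "dz": 6, "roll": 0, "jaw": 0.45}
    - {"dx": 0, "dy": 0, "dz": 6, "roll": 0, "jaw": 0.45}
    - {"dx": 0, "dy": 0, "dz": 6, "roll": 0, "jaw": 0.45}
    - {"dx": 0, "dy": 0, "dz": 0, "roll": 0, "jaw": 0.45}
    - {"dx": 0, "dy": 0, "dz": 0, "roll": 0, "jaw": 0.45}
    - {"dx": 0, "dy": 0, "dz": 0, "roll": 0, "jaw": 0.2}
    - {"dx": 0, "dy": 0, "dz": 0, "roll": 0, "jaw": 0.2}

```text
time_s: 17.38
ee_pos: [0.4528, 0.1131, 0.1082]
eef_rot: [3.141, -0.0, 1.494]
force: [-0.0, 0.4, -0.3]
grip_width: 0.0356
grip_force: 0.0
```

```bash
python3 - <<'E'
from h import *
c=cam('scene'); save(c,'s4'); o=get_obs(); print(o['ee_pos'],o['force'],o['grip_width'])
E
```

```text
[0.45281124 0.11306108 0.10817861] [0.28043056 0.49854447 0.35266868] 0.036969434768450195
```

View pics/s4.png

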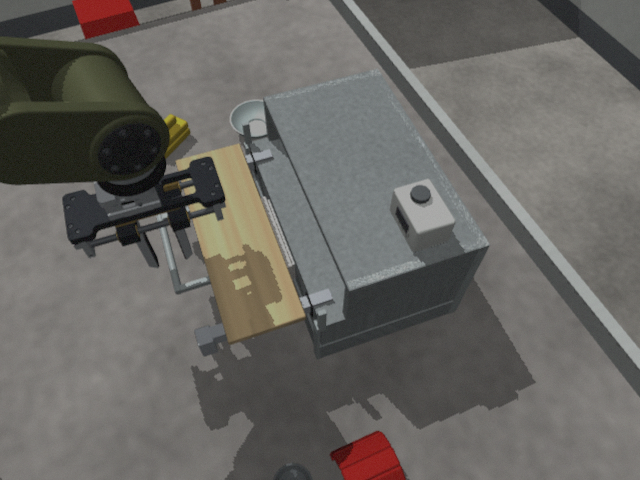

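The flap, at about (240,250), is down or nearly down on the supports, with the fingers loose around the bar at (170,250). I'll wait, retreat upward and check.

Emit:
send_rows:
  rows:
    - {"dx": 0, "dy": 0, "dz": 0, "roll": 0, "jaw": 0.2}
    - {"dx": 0, "dy": 0, "dz": 0, "roll": 0, "jaw": 0.2}
    - {"dx": 0, "dy": 0, "dz": 0, "roll": 0, "jaw": 0.2}
    - {"dx": 0, "dy": 0, "dz": 0, "roll": 0, "jaw": 0.2}
    - {"dx": 0, "dy": 0, "dz": -5, "roll": 0, "jaw": 0.2}
    - {"dx": 0, "dy": 0, "dz": -15, "roll": 0, "jaw": 0.2}
    - {"dx": 0, "dy": 0, "dz": -25, "roll": 0, "jaw": 0.2}
    - {"dx": 0, "dy": 0, "dz": -35, "roll": 0, "jaw": 0.2}
    - {"dx": 0, "dy": 0, "dz": -35, "roll": 0, "jaw": 0.2}
    - {"dx": 0, "dy": -20, "dz": -35, "roll": 0, "jaw": 0.2}
    - {"dx": 0, "dy": -30, "dz": -20, "roll": 0, "jaw": 0.2}
    - {"dx": 0, "dy": -30, "dz": 0, "roll": 0, "jaw": 0.2}

```text
time_s: 18.43
ee_pos: [0.373, 0.1194, 0.282]
eef_rot: [3.136, -0.002, 1.493]
force: [-0.3, 0.3, -0.1]
grip_width: 0.0377
grip_force: 0.0
```

Emit:
send_rows:
  rows:
    - {"dx": 0, "dy": -25, "dz": 0, "roll": 0, "jaw": 0.2}
    - {"dx": 0, "dy": 0, "dz": 0, "roll": 0, "jaw": 0.2}
    - {"dx": 0, "dy": 0, "dz": 0, "roll": 0, "jaw": 0.2}
    - {"dx": 0, "dy": 0, "dz": 0, "roll": 0, "jaw": 0.2}

```text
time_s: 18.77
ee_pos: [0.3484, 0.1211, 0.2782]
eef_rot: [3.141, -0.0, 1.494]
force: [0.4, -1.6, -0.2]
grip_width: 0.0378
grip_force: 0.0
```

```bash
python3 - <<'E'
from h import *
c=cam('scene'); save(c,'s5'); w=cloud(c); print(get_obs()['ee_pos'],get_obs()['force'])
o=np.array([.6075,.101]); q=w[...,:2]-o; a=q@[.997,-.077]; b=q@[.077,.997]
m=(a<-.03)&(a>-.1)&(abs(b)<.14)&(w[...,2]>.09); A=np.c_[a[m],b[m],np.ones(m.sum())]; print(m.sum(),np.linalg.lstsq(A,w[...,2][m],rcond=None)[0],np.median(w[...,2][m]))
for s in (1,-1):
    k=(abs(w[...,2]-.1135)<.005)&(abs(b-s*.13)<.014)&(a<-.12)&(a>-.17); print(s,k.sum(),a[k].min() if k.any() else '')
E
```

```text
[0.34848986 0.12108183 0.27796992] [-0.81473504  0.30270181 -0.22440193]
8758 [0.00518958 0.00045628 0.12679897] 0.12644874869778983
1 269 -0.15035768610289918
-1 422 -0.1506257815626997
```

View pics/s5.png

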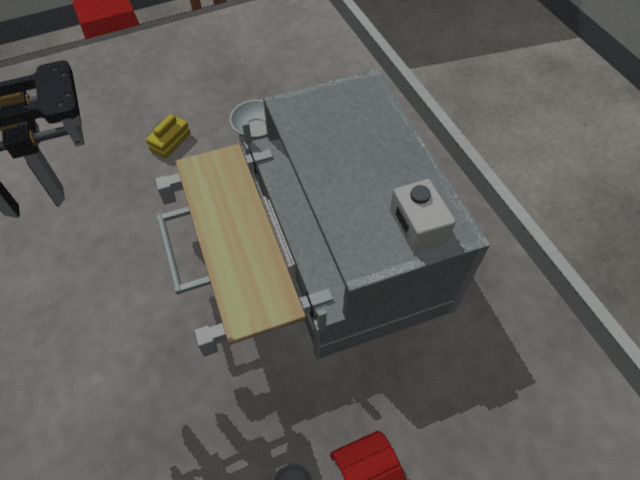

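The flap, at about (240,245), lies level: its slope is 0.3° and its top is at z 126.5. Both pulls, at (166,187) and (208,338), are still fully out, and the gripper at (40,150) is clear of everything.

```bash
python3 -c "
from station import *
print(hand_in())"
```

```text
the job is handed in; nothing more can be done
None
```

Both supports were pulled out to their stops first, then the flap was lowered and lies level on them; the arm is clear of everything and the job was handed in at about 19 s of the 64 s allowed.

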